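# Drop the brass pad into the press carriage and push the carriage home

## Task

With the fingertips only, push the loose brass disc across the top of the hand press's sliding carriage until it drops flat into the round recess there. Then push the carriage by its front end all the way in under the ram, to its stop, with the disc still seated in the recess, and take the hand away. Do not pick up the disc, and leave the other things on the bench where they are.

Things in the scene. Friction and masses are not known exactly. Their poses are not given: they have to be found in the camera images.
- press: Black-green cast iron hand press, bolted down; lever and ram do not move. Origin on the bench under the ram, z up; its y axis points from the ram out along the carriage to the loading end, x across. Bed 150 mm wide (x), 18 mm high, y -150 to +200 mm. Guide rails on the bed at x = +-56 to 66 mm, 31 mm high. Column and head 64 mm wide, y -130 to +28 mm, 246 mm high (points head_front, ball).
- carriage (a joint): Travel of the aluminium carriage, m: 0 = fully out at the loading end, 0.11 = in at its stop (recess under the ram); starts at 0 to 0.02. It moves along the press's -y, stays where it is left, takes about 4 N to push. It is a flat plate 110 mm wide (x), 150 mm long (y), 25.5 mm thick, its top 44 mm and its underside 18.5 mm over the bench.
- pocket (a point): Centre of the floor of the round dark-floored recess in the carriage top: 45 mm across, 6 mm deep (floor 38 mm over the bench). It moves with the carriage; axes as the press. The plate reaches 115 mm from it towards the loading end (+y), 35 mm towards the ram, 55 mm to either side.
- push_face (a point): Centre of the carriage's flat upright front end face (110 mm wide, from 18.5 to 44 mm over the bench), which looks along the press's +y, away from the ram; moves with the carriage. At the end of the travel the bed's flat top, 18 mm over the bench, lies below it.
- head_front (a point): Middle of the lower front edge of the press's head, which overhangs the home place: 155 mm over the bench, 28 mm from the ram axis towards the loading end. The 32 mm wide ram nose below it ends 70 mm over the bench.
- ball (a point): Centre of the black ball (38 mm) on the press lever, 331 mm over the bench, behind the ram.
- disc: Loose flat brass disc (pad) with a dark dot in the middle, 40 mm across, 6 mm thick, about 65 g. Origin at the centre of its underside, z up. Starts flat on the carriage top, 50 to 90 mm from the recess towards the loading end, up to 25 mm off the middle line. It has 2.5 mm play all round in the recess, drops only within about that of its centre, and then lies flush with the plate top.
- folder: Bystander: bone folder, flat ivory-coloured blade 141 x 22 x 5 mm, lying; origin under its middle, length along x.
- tweezers: Bystander: brass tweezers, 132 x 18 x 8 mm, lying; length along x.
- feed: Bystander: grey ebonite pen feed, 42 x 9 x 7 mm, lying; length along x.
- mandrel: Bystander: maple mandrel with a square grip, 150 x 22 x 22 mm, lying; length along x.
- torch: Bystander: nickel-plated pocket torch standing on its lens end, 42 mm across, 109 mm high; origin at its foot.
- jar: Bystander: amber jar with black cap, 48 mm across, 60 mm high; origin at its foot.

How it is judged:
By the outcome, as a careful person would: the job done as asked, in the order asked, and still so for the second after the job is handed in, with the robot touching nothing.
It also fails if it takes over 51 s, if anything falls off the work surface, if the arm or the gripper's body presses on something with over 40 N, if the wrist force passes 120 N, or if a joint passes its speed limit or range.

## Robot

A 6-joint arm with a two-finger parallel gripper is mounted at the origin on the work surface. World frame = base frame: x ahead of the robot, y to its left, z up, the work surface at z = 0. Lengths are in mm, angles in degrees, forces in N, time in s.
With the tool pointing down it reaches from about 350 to 850 mm from the base axis. Payload 8.1 kg.
Tool frame: the origin (TCP) lies on the front face of the gripper's body, between the roots of the fingers; the fingertips stand r.finger_overhang ahead of it and the grasp point (between the pads) lies 54 mm ahead of it (r.finger_overhang is the distance from the TCP to the fingertips, in mm); y points along the fingers, z is the direction in which the jaws open and shut, and the axes are right-handed (so a half turn about y gives the same grasp; the last joint's range is limited). The gripper opens to 85 mm and grips with 20 to 120 N. Pads are 22 mm wide; open, the fingers measure 114 mm over their backs; the gripper's body (76 mm by 85 mm) begins 54 mm behind the grasp point. The pads swing forward as they close: fully open they stand 13 mm farther back than shut.
Start: joints at [-79.951, 7.471, 85.268, -0, 87.261, -4.893], TCP at [154.732, -579.71, 303.892] pointing down, gripper open.
Joint ranges: [-169.43, 169.43], [-51.17, 129.36], [1.28, 143.12], [-76.62, 256.62], [0, 156.53], [-152.29, 152.29]. Speed limits (degrees/s): [136.94, 136.94, 159.86, 180, 180, 180].

## Interface

Orientations are given as [roll, pitch, yaw] about the fixed x, y, z axes, in that order (R = Rz(yaw) Ry(pitch) Rx(roll)).
In Python, from bench import r gives the robot as it stands. The module is installed in compiled form; this text tells all that it offers.
- The arm moves only by the tool arm_command, never from a script. Its argument "increments" is a list of rows, each a list of 6 numbers: the shift along the tool's x, y, z in m, then the turn, a rotation vector about the tool's x, y, z in rad. In form: [[tx, ty, tz, wx, wy, wz], ...]. A call has exactly 10 rows; each row is the pose to reach, as a shift and turn from the pose commanded when the call began, along the tool's axes at that moment; what a row does not reach only later rows make up. A row lasts 1/8 s, in which the tool goes at most 62.5 mm and 10.7 degrees, less where a joint would pass 70% of its speed; a pose out of reach is approached as far as the arm can. A call with a gripper value outside its range is refused whole. "jaw" is the gripper's target within -1 to 1 (shut at 1, half-way at 0, fully open at -1), set as the call begins (left out, the last holds). The fingers move at their own pace and stop on an object; "force" is the grip in N (left out, the last holds). Time passes only in rows, so rows that repeat a pose let the fingers close, or fill a call up. It gives the time, the measured TCP pose, the force and the opening at its end, in the units of the state.
- r.sense(): the state, without advancing time (a new reading comes with each control period).
- r.snapshot(name): name is "scene" or "top" or "wrist"; returns the picture (420x560x3 uint8, red, green, blue); there is no depth.
- r.camera_model(name): a dict with "intrinsics" (3x3 intrinsics, pixels), "distortion" ([k1, k2, p1, p2, k3] as OpenCV has them; the pictures are not rectified), "cam_to_world" (4x4, takes a point from camera to world coordinates). Camera axes: x right, y down, z forward; pixel columns grow to the right and rows downward; lengths in mm; the calibration is good to about 2 mm. A picture is of the moment at which its call begins: read the wrist's pose just before it. camera_model takes no time and is no camera call; for the wrist camera it gives the pose at the moment of the call.
- r.hand_in(): hands the job in, once; it reports no verdict.
Trained networks look in the newest picture that a camera, given by its name, has taken for a name from the list of things; names that differ only in an ending like _2 or _b are one class to them, and where a whole thing is asked for, a point or a joint stands for the part that bears it (a point fixed in the world has none). Each returns a list of dicts, best first, with "conf" (0 to 1); they miss things now and then, are a little off and sometimes report something else, mostly with a low value. They report only what shows in the picture. A call takes as long as a camera call.
- r.trace(camera, target): "mask" (420x560 bool, what is visible of it) and "position" ([column, row] in pixels, amid what is visible of it).
- r.spot_point(camera, target): "position" ([column, row] in pixels: a listed point, or the origin of a listed thing).
The state is a dict: "time": time; "joint_pos": joint angles; "qd": joint speeds; "joint_efforts": joint torques, N m; "tool_pos": TCP position; "tcp_rot": TCP orientation; "ft_force": force on the tool from outside, world axes, zero at the start; "wrist_torque": the same for the moment, N m; "finger_gap": finger opening in mm.
Only numpy, scipy, OpenCV 4.12 (cv2) and the standard library are available. Lean on these libraries where they do the work, as an engineer would, in place of code of your own. Each camera call takes 0.05 s, during which the arm holds its last target.

## Working session

There is one attempt and no reset: what is moved stays moved. The work goes in short steps, Python scripts to look and compute and a tool call to move; the robot and the scene stay as the last step left them, time stands still between calls to the robot, and variables do not carry over. Pictures are saved under pics/ and viewed, and the job is handed in when it is done.

Besides the shell and the picture viewer there is one more tool, called after "Call:" in YAML: its name, and indented under it one key for each argument. arm_command: Moves the arm, as the interface text tells. Its arguments: {"type":"object","properties":{"increments":{"type":"array","items":{"type":"array","items":{"type":"number"}}},"jaw":{"type":"number"},"force":{"type":"number"}},"required":["increments"]}

```bash
mkdir -p pics; python3 - <<'E'
from bench import r
import cv2,numpy as np
s=r.sense();print({k:np.round(v,3) for k,v in s.items()}, r.finger_overhang)
for c in ["scene","top","wrist"]:
    im=r.snapshot(c);cv2.imwrite(f"pics/{c}0.png",im[:,:,::-1])
    m=r.camera_model(c);print(c,np.round(m["intrinsics"],1).tolist(),m["distortion"],np.round(m["cam_to_world"],3).tolist())
    for t in ["pocket","push_face","head_front","ball","disc","press"]:
        print(c,t,[(np.round(d["position"],1).tolist(),round(d["conf"],2)) for d in r.spot_point(c,t)[:2]])
E
```

```text
{'time': np.float64(0.0), 'joint_pos': array([-7.9953e+01,  7.5160e+00,  8.5329e+01, -1.0000e-03,  8.7262e+01,
       -4.8920e+00]), 'qd': array([ 0.011,  0.021,  0.002, -0.018, -0.067,  0.032]), 'joint_efforts': array([-0.0000e+00, -5.6940e+01, -5.0055e+01, -0.0000e+00,  1.5000e-02,
       -0.0000e+00]), 'tool_pos': array([ 154.635, -579.3  ,  302.84 ]), 'tcp_rot': array([-9.0106e+01,  8.0000e-03, -1.6506e+02]), 'ft_force': array([ 0.585, -0.752,  0.477]), 'wrist_torque': array([0.023, 0.001, 0.003]), 'finger_gap': np.float64(85.006)} 72.6
scene [[406.2, 0.0, 280.0], [0.0, 406.2, 211.4], [0.0, 0.0, 1.0]] [-0.05470344  0.          0.          0.          0.        ] [[0.754, 0.345, -0.559, 1167.027], [0.656, -0.427, 0.622, -586.761], [-0.023, -0.836, -0.548, 756.139], [0.0, 0.0, 0.0, 1.0]]
scene pocket [([245.2, 268.0], 0.95)]
scene push_face [([282.8, 253.5], 0.87)]
scene head_front [([220.5, 248.3], 0.67)]
scene ball [([137.3, 229.1], 0.64)]
scene disc [([272.2, 260.2], 0.65)]
scene press [([215.2, 298.6], 0.8)]
top [[501.4, 0.0, 275.9], [0.0, 501.4, 209.8], [0.0, 0.0, 1.0]] [-0.01993011  0.          0.          0.          0.        ] [[0.025, -0.997, 0.077, 499.162], [-1.0, -0.025, -0.005, 27.244], [0.007, -0.077, -0.997, 1536.508], [0.0, 0.0, 0.0, 1.0]]
top pocket [([297.4, 232.3], 0.83), ([258.4, 224.4], 0.34)]
top push_face [([261.6, 226.7], 0.77), ([300.0, 172.6], 0.31)]
top head_front [([324.7, 231.8], 0.56)]
top ball [([418.9, 224.0], 0.73)]
top disc [([273.8, 221.3], 0.69)]
top press [([327.3, 235.9], 0.87)]
wrist [[371.0, 0.0, 278.2], [0.0, 371.0, 205.2], [0.0, 0.0, 1.0]] [-0.09716937  0.          0.          0.          0.        ] [[0.258, -0.919, -0.298, 231.987], [-0.966, -0.245, -0.08, -558.317], [0.001, 0.309, -0.951, 373.604], [0.0, 0.0, 0.0, 1.0]]
wrist pocket []
wrist push_face []
wrist head_front []
wrist ball []
wrist disc []
wrist press []
```

View pics/scene0.png

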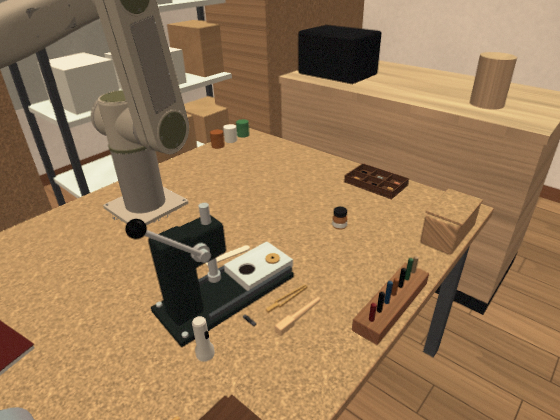

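View pics/top0.png

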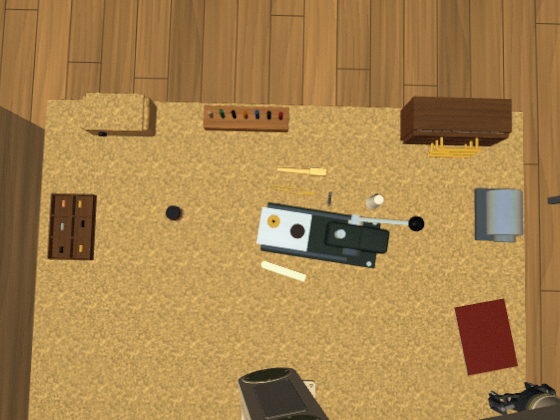

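```bash
cat > h.py <<'E'
from bench import r
import cv2,numpy as np
from scipy.spatial.transform import Rotation as R
def pix2world(c,px,z,m=None):
    m=m or r.camera_model(c)
    K=np.array(m["intrinsics"]);D=np.array(m["distortion"]);T=np.array(m["cam_to_world"])
    n=cv2.undistortPoints(np.array([[px]],float),K,D)[0,0]
    d=T[:3,:3]@[n[0],n[1],1];o=T[:3,3]
    return o+d*(z-o[2])/d[2]
def proj(c,P,m=None):
    m=m or r.camera_model(c)
    K=np.array(m["intrinsics"]);D=np.array(m["distortion"]);T=np.linalg.inv(np.array(m["cam_to_world"]))
    return cv2.projectPoints(np.atleast_2d(P).astype(float),cv2.Rodrigues(T[:3,:3])[0],T[:3,3],K,D)[0][:,0]
E
python3 - <<'E'
from h import *
P={"scene":dict(pocket=(245.2,268),push_face=(282.8,253.5),head_front=(220.5,248.3),ball=(137.3,229.1),disc=(272.2,260.2),press=(215.2,298.6)),
"top":dict(pocket=(297.4,232.3),push_face=(261.6,226.7),head_front=(324.7,231.8),ball=(418.9,224),disc=(273.8,221.3),press=(327.3,235.9))}
Z=dict(pocket=38,push_face=31.25,head_front=155,ball=331,disc=44,press=0)
for c in P:
    for k,v in P[c].items(): print(c,k,np.round(pix2world(c,v,Z[k]),1))
E
```

```text
scene pocket [544.2 -38.3  38. ]
scene push_face [576.5  78.   31.2]
scene head_front [ 549.7 -115.2  155. ]
scene ball [ 569.9 -313.1  331. ]
scene disc [583.3  26.4  44. ]
scene press [ 536.  -143.2    0. ]
top pocket [548.7 -45.5  38. ]
top push_face [563.1  62.   31.2]
top head_front [ 548.1 -115.1  155. ]
top ball [ 566.3 -324.3  331. ]
top disc [579.6  25.8  44. ]
top press [ 541.2 -139.2    0. ]
```

```bash
python3 - <<'E'
from h import *
for c in ["top","scene"]:
    im=r.snapshot(c) if 0 else cv2.imread(f"pics/{c}0.png")[:,:,::-1]
    for k in ["carriage"]:
        for d in r.trace(c,k)[:1]:
            m=d["mask"].astype(np.uint8);print(c,k,d["conf"],m.sum(),d["position"])
    hsv=cv2.cvtColor(np.ascontiguousarray(im),cv2.COLOR_RGB2HSV)
    w=((hsv[:,:,1]<50)&(hsv[:,:,2]>150)).astype(np.uint8)
    lo=(255,200) if c=="top" else (220,240); hi=(315,255) if c=="top" else (296,290)
    mm=np.zeros_like(w);mm[lo[1]:hi[1],lo[0]:hi[0]]=w[lo[1]:hi[1],lo[0]:hi[0]]
    ys,xs=np.nonzero(mm)
    if c=="top":
        pts=np.array([pix2world(c,(x,y),44)[:2] for x,y in zip(xs,ys)])
        rect=cv2.minAreaRect(pts.astype(np.float32));print(rect,cv2.boxPoints(rect).round(1).tolist(),len(pts))
    x0,y0,x1,y1=(240,180,400,300) if c=="top" else (140,200,320,350)
    cv2.imwrite(f"pics/{c}z.png",cv2.resize(im[y0:y1,x0:x1,::-1],None,fx=4,fy=4,interpolation=cv2.INTER_CUBIC))
E
```

```text
((558.6713256835938, -4.775299072265625), (150.47166442871094, 111.67263793945312), 82.53164672851562) [[493.5, -72.0999984741211], [604.2999877929688, -86.5999984741211], [623.7999877929688, 62.599998474121094], [513.0999755859375, 77.0999984741211]] 1588
scene carriage 0.81 1647 [254.0, 264.9]
```

View pics/topz.png

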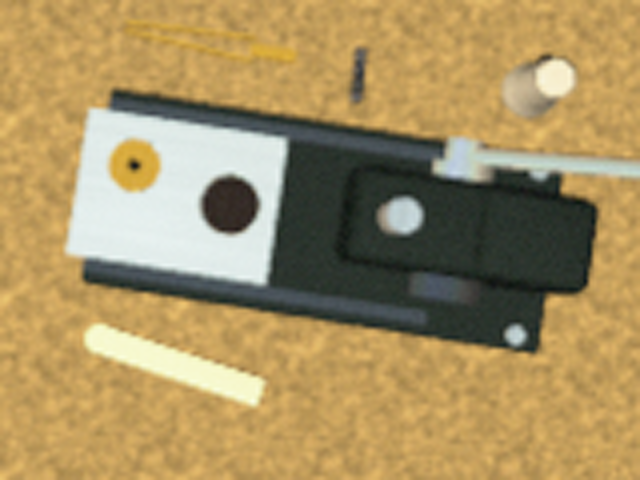

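View pics/scenez.png

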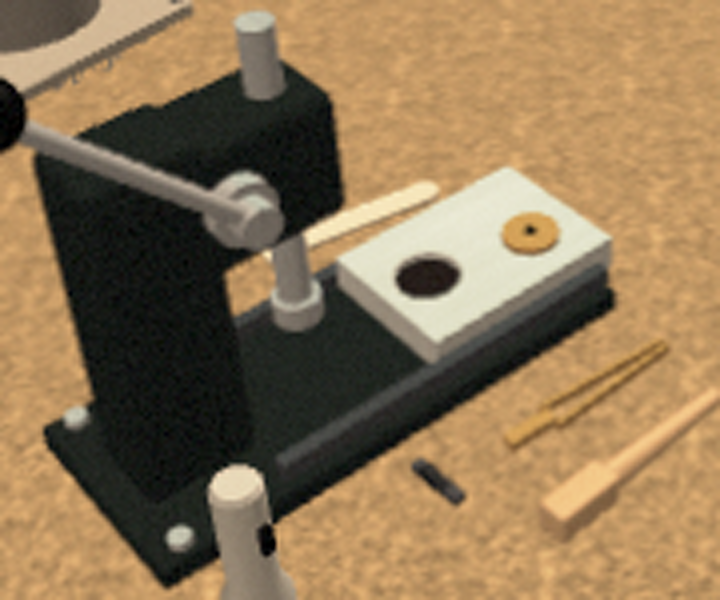

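Call:
arm_command:
  increments:
    - [-0.024,-0.05,-0.02,0,-0.04,0]
    - [-0.048,-0.1,-0.041,0,-0.08,0]
    - [-0.089,-0.1,-0.077,0,-0.14,0]
    - [-0.131,-0.1,-0.113,0,-0.2,0]
    - [-0.172,-0.1,-0.148,0,-0.28,0]
    - [-0.214,-0.1,-0.184,0,-0.36,0]
    - [-0.255,-0.1,-0.22,0,-0.44,0]
    - [-0.297,-0.1,-0.256,0,-0.52,0]
    - [-0.339,-0.1,-0.292,0,-0.6,0]
    - [-0.38,-0.1,-0.328,0,-0.68,0]
  jaw: 0.38
  force: 40

```text
time: 2.4
tool_pos: [438.0, -163.1, 404.2]
tcp_rot: [-90.0, 0.0, -125.9]
ft_force: [1.0, -0.0, -0.2]
finger_gap: 26.4
```

Call:
arm_command:
  increments:
    - [-0.05,0,-0.001,0,-0.05,0]
    - [-0.1,0,-0.002,0,-0.1,0]
    - [-0.15,0,-0.003,0,-0.15,0]
    - [-0.2,0.02,-0.005,0,-0.2,0]
    - [-0.24,0.06,-0.006,0,-0.234,0]
    - [-0.27,0.1,-0.007,0,-0.234,0]
    - [-0.28,0.144,-0.007,0,-0.234,0]
    - [-0.28,0.144,-0.007,0,-0.234,0]
    - [-0.28,0.144,-0.007,0,-0.234,0]
    - [-0.28,0.144,-0.007,0,-0.234,0]

```text
time: 3.65
tool_pos: [597.7, 64.9, 263.1]
tcp_rot: [-89.8, 0.1, -112.7]
ft_force: [-0.5, -1.0, 0.4]
finger_gap: 26.7
```

```bash
cat > look.py <<'E'
from h import *
import sys
tag=sys.argv[1]
s=r.sense();print(round(float(s["time"]),2),np.round(s["tool_pos"],1),np.round(s["tcp_rot"],1),np.round(s["ft_force"],1),s["finger_gap"].round(1),r.finger_overhang)
for c in ["wrist","top"]:
    m=r.camera_model(c)
    im=r.snapshot(c);cv2.imwrite(f"pics/{c}{tag}.png",im[:,:,::-1])
    for t,z in [("pocket",38),("disc",44)]:
        for d in r.spot_point(c,t)[:1]:
            print(c,t,np.round(d["position"],1),round(d["conf"],2),np.round(pix2world(c,d["position"],z,m),1))
E
python3 look.py 1
```

```text
Traceback (most recent call last):
  File "look.py", line 4, in <module>
    s=r.sense();print(round(float(s["time"]),2),np.round(s["tool_pos"],1),np.round(s["tcp_rot"],1),np.round(s["ft_force"],1),s["finger_gap"].round(1),r.finger_overhang)
                                                                                                                             ^^^^^^^^^^^^^^^^^^^^^
AttributeError: 'float' object has no attribute 'round'
```

```bash
sed -i 's/s\["finger_gap"\].round(1)/round(float(s["finger_gap"]),1)/' look.py; python3 look.py 1
```

```text
3.65 [597.7  64.9 263.1] [-8.980e+01  1.000e-01 -1.127e+02] [-0.5 -1.   0.4] 26.7 72.6
wrist pocket [281.  309.1] 0.84 [556.4 -43.9  38. ]
wrist disc [275.6 234.8] 0.87 [581.7  29.   44. ]
top pocket [297.4 232.7] 0.82 [547.5 -45.5  38. ]
top disc [274.4 220.9] 0.6 [580.8  24.1  44. ]
```

View pics/wrist1.png

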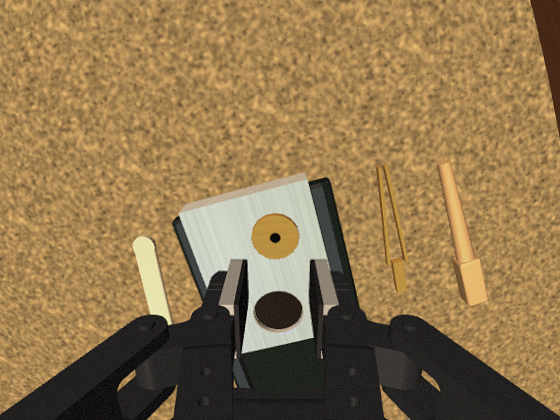

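```bash
cat > circ.py <<'E'
from h import *
def rectify(c,im,m,cx,cy,z,half=90,s=4):
    # metric rectified patch: px (u,v) -> world x=cx-half+u/s, y=cy+half-v/s
    n=int(2*half*s)
    u,v=np.meshgrid(np.arange(n),np.arange(n))
    P=np.stack([cx-half+u/s,cy+half-v/s,np.full(u.shape,z,float)],-1).reshape(-1,3)
    q=proj(c,P,m).astype(np.float32).reshape(n,n,2)
    return cv2.remap(im,q[...,0],q[...,1],cv2.INTER_LINEAR)
if __name__=="__main__":
    import sys
    tag=sys.argv[1]
    for c in ["wrist","top"]:
        im=cv2.imread(f"pics/{c}{tag}.png");m=r.camera_model(c)
        for z in (44,50):
            o=rectify(c,im,m,570,-10,z);cv2.imwrite(f"pics/rect_{c}{z}_{tag}.png",o)
            hsv=cv2.cvtColor(o,cv2.COLOR_BGR2HSV)
            if z==50: k=(hsv[...,1]>120)&(hsv[...,2]>110)
            else: k=hsv[...,2]<75
            k=cv2.morphologyEx(k.astype(np.uint8),cv2.MORPH_CLOSE,np.ones((15,15)))
            k=cv2.morphologyEx(k,cv2.MORPH_OPEN,np.ones((9,9)))
            for ct in cv2.findContours(k,cv2.RETR_LIST,cv2.CHAIN_APPROX_NONE)[0]:
                if 2000<cv2.contourArea(ct)<60000:
                    (x,y),(a,b),t=cv2.fitEllipse(ct)
                    if 30<a/4<55 and 30<b/4<55: print(c,z,"centre",round(570-90+x/4,1),round(-10+90-y/4,1),"axes",round(a/4,1),round(b/4,1))
E
python3 circ.py 1
```

```text
wrist 44 centre 553.9 -38.4 axes 39.0 41.8
wrist 50 centre 580.3 31.6 axes 38.0 39.7
top 44 centre 553.0 -44.1 axes 37.7 38.5
```

View pics/rect_wrist44_1.png

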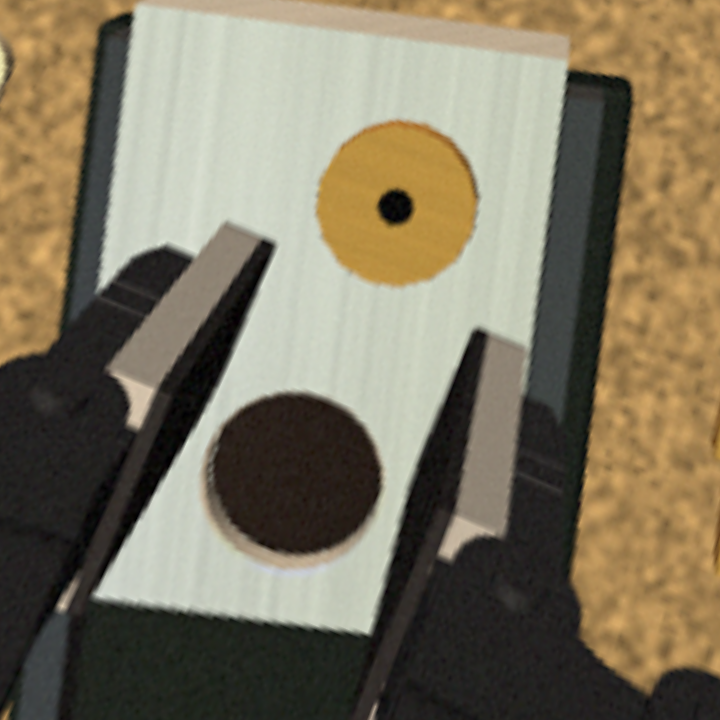

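```bash
python3 - <<'E'
from h import *
s=r.sense();Rt=R.from_euler("xyz",s["tcp_rot"],degrees=True);p=np.array(s["tool_pos"])
im=cv2.imread("pics/wrist1.png");m=r.camera_model("wrist")
for h,col in ((72.6,(0,0,255)),(66,(0,255,0)),(60,(255,0,0))):
    for x in (-11,11):
        for z in (-28,-13.3,13.3,28):
            q=proj("wrist",p+Rt.apply([x,h,z]),m)[0]
            cv2.circle(im,tuple(np.round(q).astype(int).tolist()),2,col,-1)
def ring(c,z,rad,col):
    t=np.linspace(0,6.28,60);q=proj("wrist",np.c_[c[0]+rad*np.cos(t),c[1]+rad*np.sin(t),0*t+z],m)
    cv2.polylines(im,[np.round(q).astype(int)],True,col,1)
ring((552.7,-40.2),44,22.5,(0,0,255));ring((580,30.7),50,20,(0,0,255))
print(np.round([proj("wrist",[552.7,-40.2,44],m),proj("wrist",[580,30.7,50],m)],1).tolist())
cv2.imwrite("pics/ov1.png",cv2.resize(im[140:420,120:440],None,fx=2,fy=2))
E
```

```text
[[[277.6, 312.2]], [[274.9, 237.4]]]
```

View pics/ov1.png

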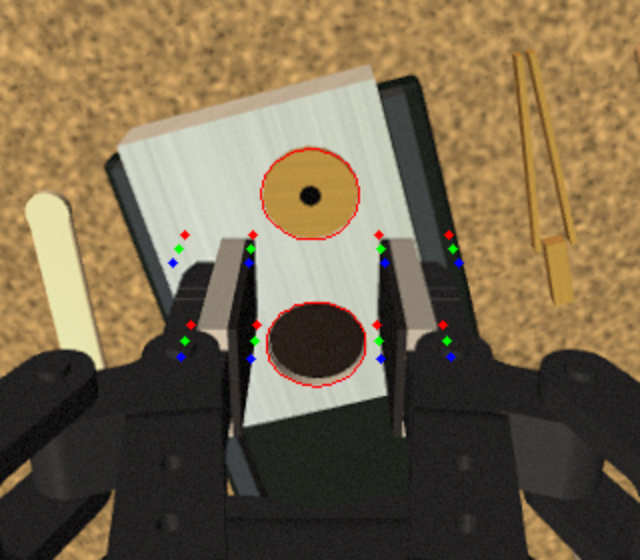

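Call:
arm_command:
  increments:
    - [0,0.04,-0.003,0,-0.029,0]
    - [0,0.08,-0.003,0,-0.029,0]
    - [0,0.11,-0.003,0,-0.029,0]
    - [0,0.125,-0.003,0,-0.029,0]
    - [0,0.134,-0.003,0,-0.029,0]
    - [0,0.134,-0.003,0,-0.029,0]
    - [0,0.134,-0.003,0,-0.029,0]
    - [0,0.134,-0.003,0,-0.029,0]
    - [0,0.134,-0.003,0,-0.029,0]
    - [0,0.134,-0.003,0,-0.029,0]

```text
time: 5.2
tool_pos: [594.0, 66.7, 126.2]
tcp_rot: [-90.0, 0.0, -111.0]
ft_force: [-0.7, -0.7, -0.2]
finger_gap: 26.5
```

```bash
python3 look.py 2
```

```text
5.2 [594.   66.7 126.2] [ -90.    0. -111.] [-0.7 -0.7 -0.2] 26.5 72.6
wrist disc [279.8 341.6] 0.63 [580.6  28.8  44. ]
top pocket [297.6 232.6] 0.95 [547.9 -46.1  38. ]
top disc [270.2 219.4] 0.51 [585.   36.7  44. ]
```

View pics/wrist2.png

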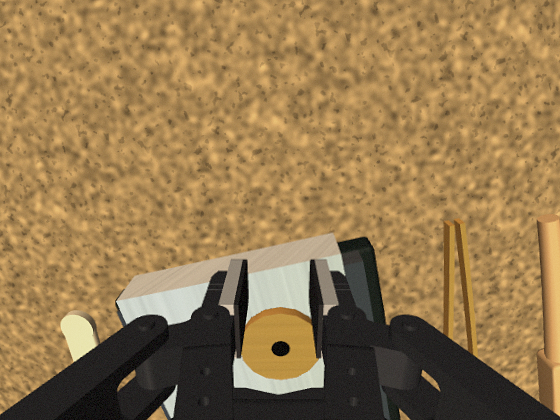

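```bash
python3 - <<'E'
from h import *
m=r.camera_model("wrist");print(pix2world("wrist",(280.5,349),50,m).round(1))
s=r.sense();Rt=R.from_euler("xyz",s["tcp_rot"],degrees=True);p=np.array(s["tool_pos"])
for q in ([580,30.7,50],[552.7,-40.2,44],pix2world("wrist",(280.5,349),50,m)): print(Rt.inv().apply(np.array(q)-p).round(1))
E
```

```text
[580.9  29.2  50. ]
[38.6 75.9  0. ]
[114.6  81.9  -0. ]
[39.6 75.9  1.4]
```

Call:
arm_command:
  increments:
    - [0,0.008,0,0,0,0]
    - [0.004,0.008,0,0,0,0]
    - [0.011,0.008,0,0,0,0]
    - [0.018,0.008,0,0,0,0]
    - [0.025,0.008,0,0,0,0]
    - [0.032,0.008,0,0,0,0]
    - [0.039,0.008,0,0,0,0]
    - [0.046,0.008,0,0,0,0]
    - [0.053,0.008,0,0,0,0]
    - [0.06,0.008,0,0,0,0]

```text
time: 6.75
tool_pos: [572.2, 10.3, 117.9]
tcp_rot: [-90.0, -0.0, -111.0]
ft_force: [-0.1, 0.0, -0.1]
finger_gap: 26.5
```

```bash
cat >> look.py <<'E'
im=r.snapshot("scene");cv2.imwrite(f"pics/scene{tag}.png",cv2.resize(im[200:320,180:340,::-1],None,fx=5,fy=5,interpolation=cv2.INTER_CUBIC))
E
python3 look.py 3
```

```text
6.75 [572.2  10.3 117.9] [ -90.   -0. -111.] [-0.1  0.  -0.1] 26.5 72.6
wrist pocket [279.9 367.8] 0.59 [553.6 -41.3  38. ]
wrist disc [278.7 325. ] 0.83 [563.9 -12.6  44. ]
top pocket [295.  232.3] 0.65 [548.6 -38.3  38. ]
top disc [326.  234.7] 0.62 [ 543.5 -130.5   44. ]
```

View pics/wrist3.png

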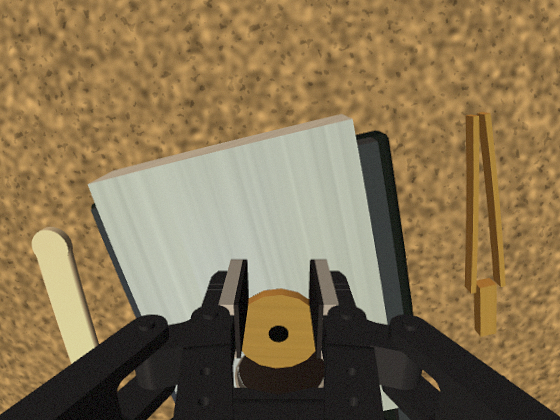

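View pics/scene3.png

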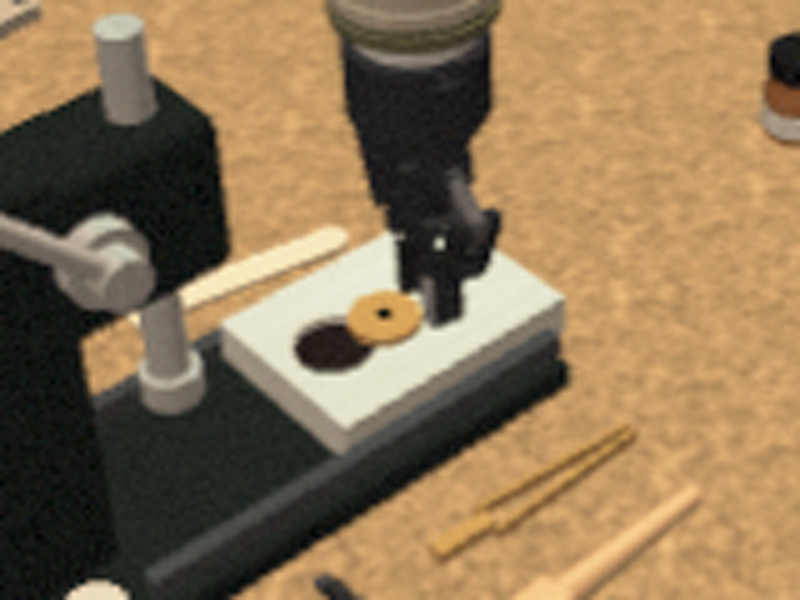

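```bash
python3 - <<'E'
from h import *
im=cv2.imread("pics/wrist3.png");m=r.camera_model("wrist")
print(pix2world("wrist",(278.5,334),50,m).round(1))
t=np.linspace(0,6.28,90)
for dx,col in ((-2.5,(255,0,0)),(0,(0,0,255)),(2.5,(0,200,0))):
    c=np.array([552.7,-40.2])+dx*np.array([.9336,-.3584])
    q=proj("wrist",np.c_[c[0]+22.5*np.cos(t),c[1]+22.5*np.sin(t),0*t+44],m)
    cv2.polylines(im,[np.round(q*8).astype(int)],True,col,1,cv2.LINE_AA,3)
cv2.imwrite("pics/ov3.png",cv2.resize(im[270:420,190:370],None,fx=4,fy=4,interpolation=cv2.INTER_CUBIC))
E
```

```text
[563.9 -12.4  50. ]
```

View pics/ov3.png

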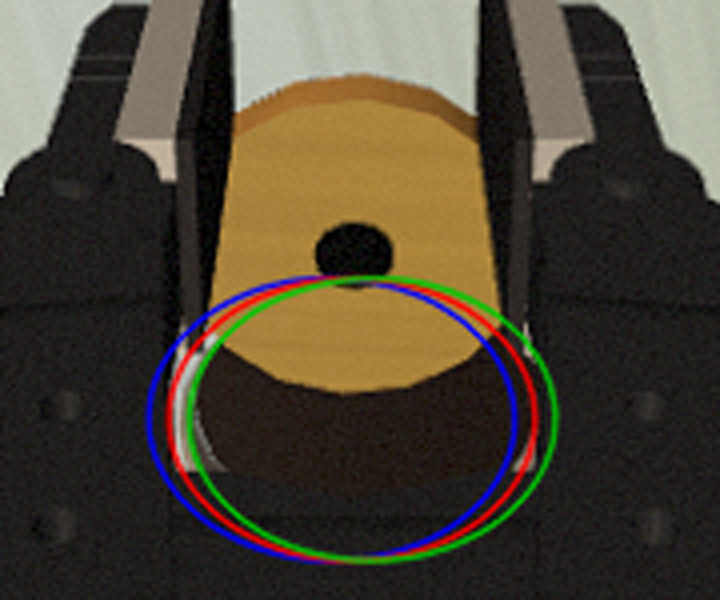

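Call:
arm_command:
  increments:
    - [0.003,0,0.0005,0,0,0]
    - [0.006,0,0.0007,0,0,0]
    - [0.009,0,0.0007,0,0,0]
    - [0.012,0,0.0007,0,0,0]
    - [0.015,0,0.0007,0,0,0]
    - [0.018,0,0.0007,0,0,0]
    - [0.021,0,0.0007,0,0,0]
    - [0.024,0,0.0007,0,0,0]
    - [0.027,0,0.0007,0,0,0]
    - [0.029,0,0.0007,0,0,0]

```text
time: 8.35
tool_pos: [562.4, -16.8, 117.8]
tcp_rot: [-90.0, -0.0, -111.0]
ft_force: [0.1, -0.1, 0.1]
finger_gap: 26.4
```

```bash
python3 look.py 4
```

```text
8.35 [562.4 -16.8 117.8] [ -90.   -0. -111.] [ 0.1 -0.1  0.1] 26.4 72.6
wrist disc [277.2 320.5] 0.87 [554.4 -37.1  44. ]
top pocket [298.1 230.6] 0.7 [553.9 -47.5  38. ]
top disc [174.5 214. ] 0.23 [593.9 322.4  44. ]
```

View pics/wrist4.png

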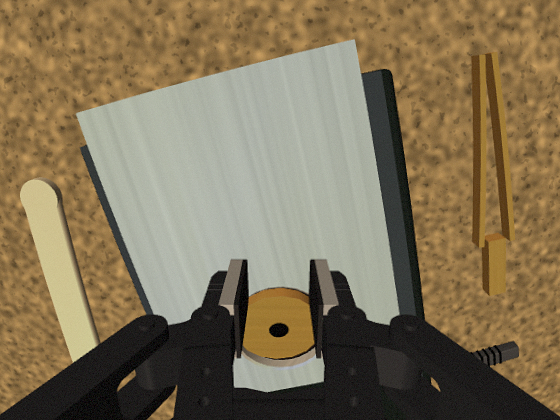

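View pics/scene4.png

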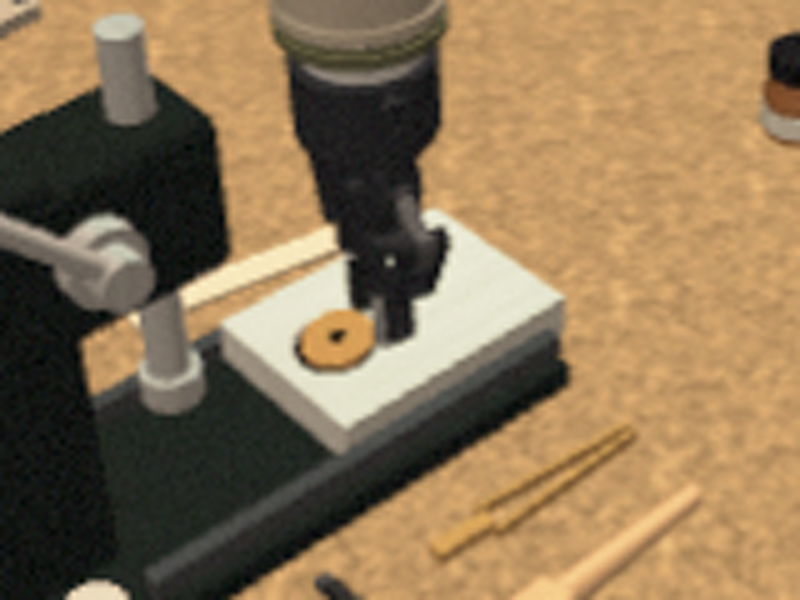

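Call:
arm_command:
  increments:
    - [0,-0.02,0,0,0,0]
    - [0,-0.06,0,0,0,0]
    - [-0.02,-0.1,-0.005,0,-0.05,0]
    - [-0.05,-0.13,-0.015,0,-0.12,0]
    - [-0.08,-0.142,-0.023,0,-0.18,0]
    - [-0.103,-0.142,-0.029,0,-0.236,0]
    - [-0.103,-0.142,-0.029,0,-0.236,0]
    - [-0.103,-0.142,-0.029,0,-0.236,0]
    - [-0.103,-0.142,-0.029,0,-0.236,0]
    - [-0.103,-0.142,-0.029,0,-0.236,0]

```text
time: 9.95
tool_pos: [572.4, 89.2, 259.9]
tcp_rot: [-90.0, -0.0, -97.6]
ft_force: [-0.1, 0.2, -1.1]
finger_gap: 26.3
```

```bash
python3 look.py 5; python3 circ.py 5; python3 - <<'E'
import cv2
a=cv2.imread("pics/wrist5.png");cv2.imwrite("pics/w5z.png",cv2.resize(a[160:400,160:400],None,fx=2.4,fy=2.4,interpolation=cv2.INTER_CUBIC))
E
```

```text
9.95 [572.4  89.2 259.9] [-90.   -0.  -97.6] [-0.1  0.2 -1.1] 26.3 72.6
wrist disc [275.5 324.5] 0.88 [553.7 -37.   44. ]
top pocket [298.8 232. ] 0.71 [549.7 -49.7  38. ]
top disc [296.9 230.8] 0.45 [553.  -43.6  44. ]
wrist 50 centre 554.8 -34.7 axes 38.3 38.9
top 50 centre 553.0 -42.5 axes 39.1 39.9
```

View pics/w5z.png

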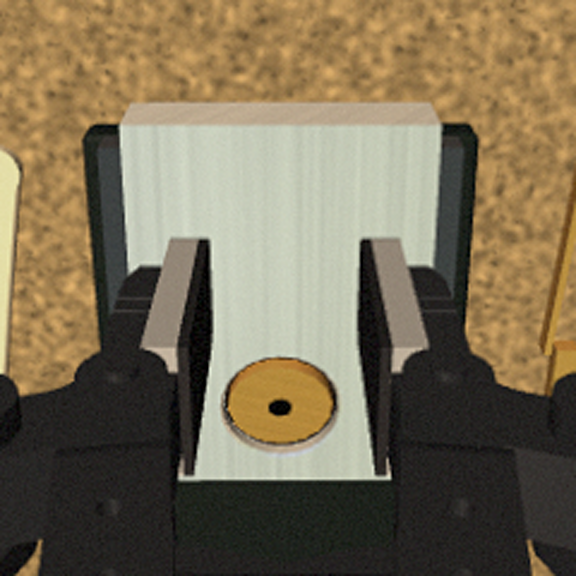

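View pics/rect_wrist44_5.png

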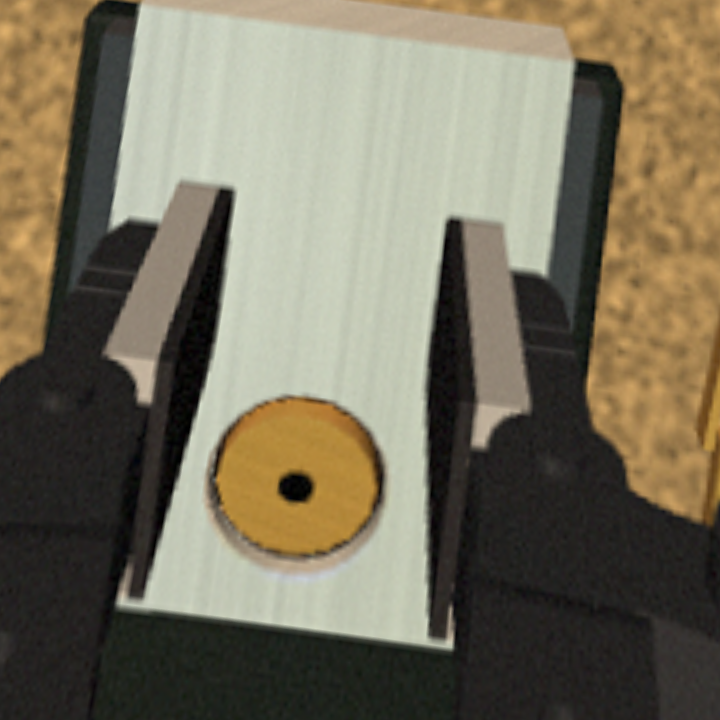

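View pics/scene5.png

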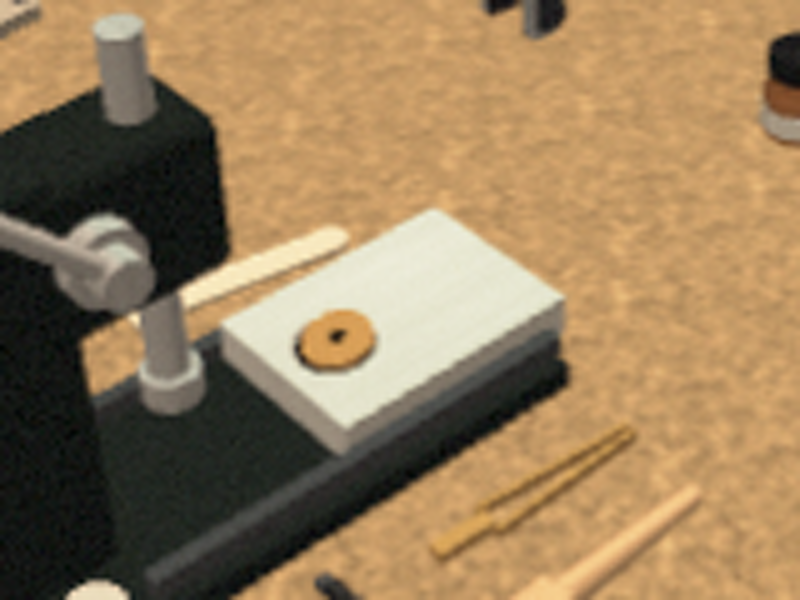

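Call:
arm_command:
  increments:
    - [0.04,0.01,0.003,0,0.08,0]
    - [0.08,0.04,0.007,0,0.16,0]
    - [0.093,0.08,0.0083,0,0.234,0]
    - [0.093,0.11,0.0083,0,0.234,0]
    - [0.093,0.13,0.0083,0,0.234,0]
    - [0.093,0.138,0.0083,0,0.234,0]
    - [0.093,0.142,0.0083,0,0.234,0]
    - [0.093,0.142,0.0083,0,0.234,0]
    - [0.093,0.142,0.0083,0,0.234,0]
    - [0.093,0.142,0.0083,0,0.234,0]

```text
time: 11.55
tool_pos: [569.0, -3.3, 118.7]
tcp_rot: [-89.9, 0.0, -110.9]
ft_force: [0.3, -0.5, -1.4]
finger_gap: 26.5
```

Call:
arm_command:
  increments:
    - [0.004,0,0,0,0,0]
    - [0.008,0,0,0,0,0]
    - [0.011,0,0,0,0,0]
    - [0.013,0,0,0,0,0]
    - [0.015,0,0,0,0,0]
    - [0.0165,0,0,0,0,0]
    - [0.018,0,0,0,0,0]
    - [0.019,0,0,0,0,0]
    - [0.019,0,0,0,0,0]
    - [0.019,0,0,0,0,0]

```text
time: 12.8
tool_pos: [561.8, -21.1, 117.9]
tcp_rot: [-90.0, 0.0, -110.9]
ft_force: [-0.0, -0.6, -0.4]
finger_gap: 26.7
```

```bash
python3 look.py 6; python3 - <<'E'
import cv2,numpy as np
a=cv2.imread("pics/wrist6.png");b=cv2.imread("pics/scene6.png")
cv2.imwrite("pics/w6z.png",np.hstack([cv2.resize(a[240:420,200:360],(400,450),interpolation=cv2.INTER_CUBIC),b[150:600,150:550]]))
E
```

```text
12.8 [561.8 -21.1 117.9] [ -90.     0.  -110.9] [-0.  -0.6 -0.4] 26.7 72.6
wrist disc [273.  309.1] 0.6 [554.2 -35.   44. ]
top pocket [299.3 231.9] 0.91 [550.1 -51.2  38. ]
```

View pics/w6z.png

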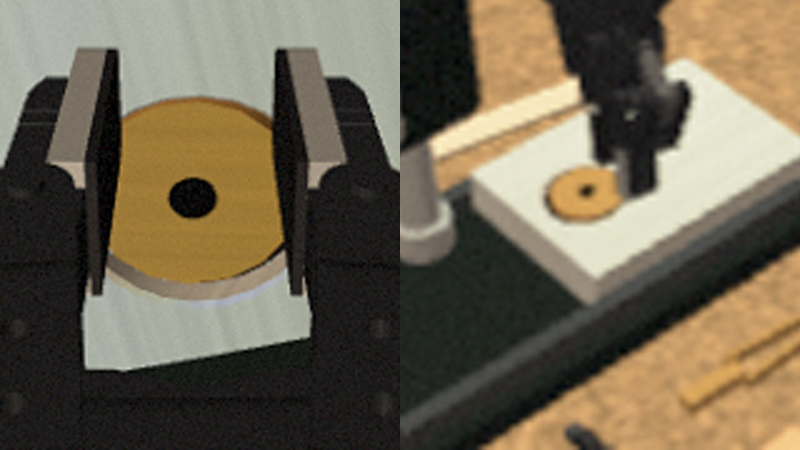

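Call:
arm_command:
  increments:
    - [0,-0.02,0,0,0,0]
    - [0,-0.06,0,0,0,0]
    - [-0.02,-0.1,-0.005,0,-0.05,0]
    - [-0.05,-0.13,-0.015,0,-0.12,0]
    - [-0.08,-0.142,-0.023,0,-0.18,0]
    - [-0.107,-0.142,-0.03,0,-0.234,0]
    - [-0.107,-0.142,-0.03,0,-0.234,0]
    - [-0.107,-0.142,-0.03,0,-0.234,0]
    - [-0.107,-0.142,-0.03,0,-0.234,0]
    - [-0.107,-0.142,-0.03,0,-0.234,0]

```text
time: 14.4
tool_pos: [571.9, 88.8, 259.9]
tcp_rot: [-90.0, -0.0, -97.6]
ft_force: [1.0, -0.9, -0.2]
finger_gap: 26.4
```

```bash
python3 look.py 7; python3 circ.py 7; python3 - <<'E'
import cv2
import numpy as np
b=cv2.imread("pics/scene7.png");a=cv2.imread("pics/rect_wrist44_7.png")
cv2.imwrite("pics/w7z.png",np.hstack([cv2.resize(a[360:600,160:420],(433,400),interpolation=cv2.INTER_CUBIC),cv2.resize(b[280:400,260:400],(350,300))[0:300].repeat(1,0) if 0 else cv2.resize(b[280:400,260:400],(367,400))]))
E
```

```text
14.4 [571.9  88.8 259.9] [-90.   -0.  -97.6] [ 1.  -0.9 -0.2] 26.4 72.6
top pocket [298.4 234.5] 0.88 [542.2 -48.6  38. ]
top disc [295.9 233.1] 0.57 [546.1 -40.8  44. ]
wrist 50 centre 554.9 -34.7 axes 38.7 39.1
top 50 centre 553.0 -43.1 axes 38.8 39.5
```

View pics/w7z.png

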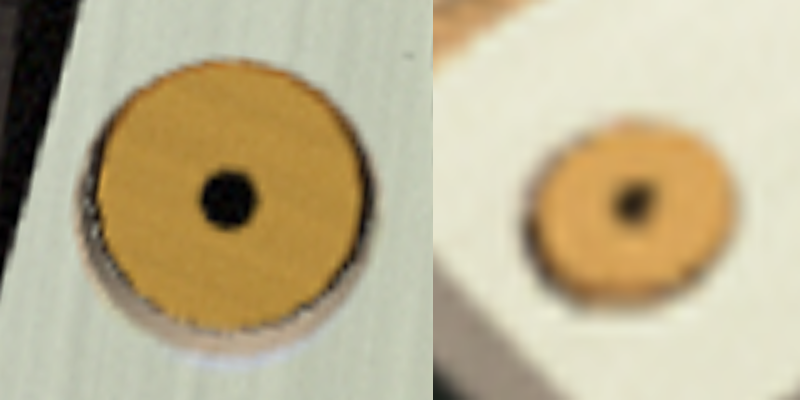

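Call:
arm_command:
  increments:
    - [-0.009,0.03,0,0,0,0]
    - [-0.009,0.07,0,0,0,0]
    - [-0.009,0.11,0,0,0,0]
    - [-0.009,0.14,0,0,0,0]
    - [-0.009,0.155,0,0,0,0]
    - [-0.009,0.162,0,0,0,0]
    - [-0.006,0.162,0,0,0,0]
    - [-0.003,0.162,0,0,0,0]
    - [0,0.162,0,0,0,0]
    - [0.003,0.162,0,0,0,0]

```text
time: 16.0
tool_pos: [571.9, 86.3, 98.5]
tcp_rot: [-89.9, 0.0, -97.5]
ft_force: [-1.2, -0.3, 0.0]
finger_gap: 26.5
```

```bash
python3 look.py 8
```

```text
16.0 [571.9  86.3  98.5] [-89.9   0.  -97.5] [-1.2 -0.3  0. ] 26.5 72.6
wrist pocket [554.1 402.3] 0.75 [702.8   0.8  38. ]
top pocket [298.1 232.4] 0.95 [548.5 -47.6  38. ]
top disc [295.  229.6] 0.6 [556.4 -37.9  44. ]
```

View pics/wrist8.png

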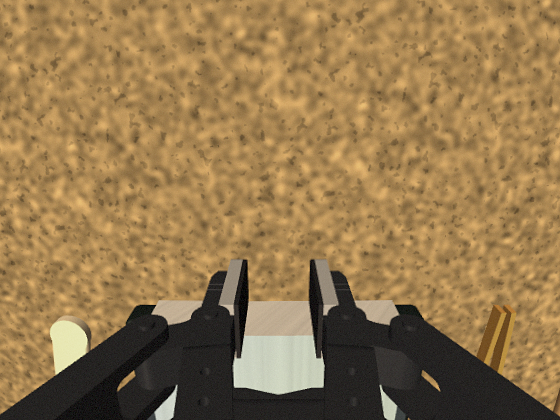

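View pics/scene8.png

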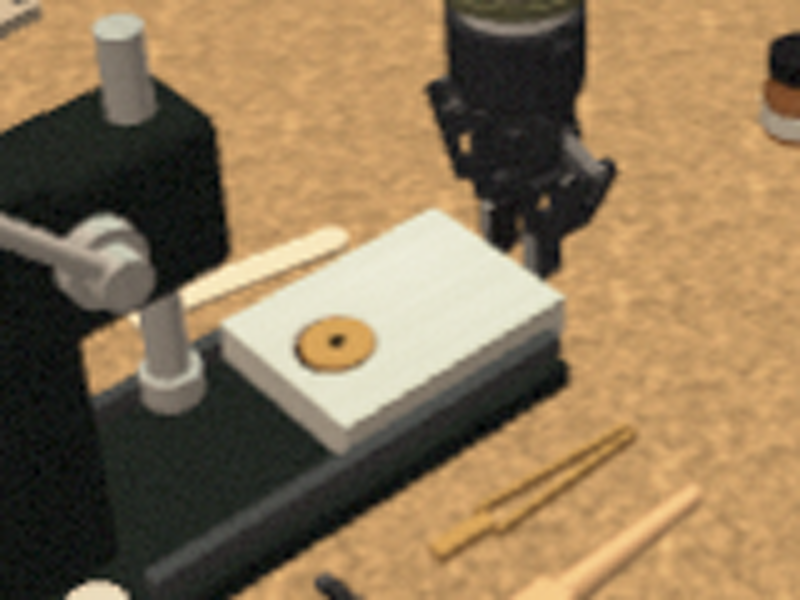

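Call:
arm_command:
  increments:
    - [0.004,0,0,0,0,0]
    - [0.01,0,0,0,0,0]
    - [0.018,0,0,0,0,0]
    - [0.027,0,0,0,0,0]
    - [0.036,0,0,0,0,0]
    - [0.045,0,0,0,0,0]
    - [0.054,0,0,0,0,0]
    - [0.063,0,0,0,0,0]
    - [0.071,0,0,0,0,0]
    - [0.077,0,0,0,0,0]

```text
time: 17.6
tool_pos: [561.4, 9.7, 97.9]
tcp_rot: [-90.0, -0.0, -97.5]
ft_force: [0.9, 4.0, -1.0]
finger_gap: 26.5
```

```bash
python3 look.py 9
```

```text
17.6 [561.4   9.7  97.9] [-90.   -0.  -97.5] [ 0.9  4.  -1. ] 26.5 72.6
top pocket [320.6 237.3] 0.6 [ 535.5 -115.1   38. ]
top disc [319.6 235. ] 0.53 [ 542.1 -111.5   44. ]
```

View pics/scene9.png

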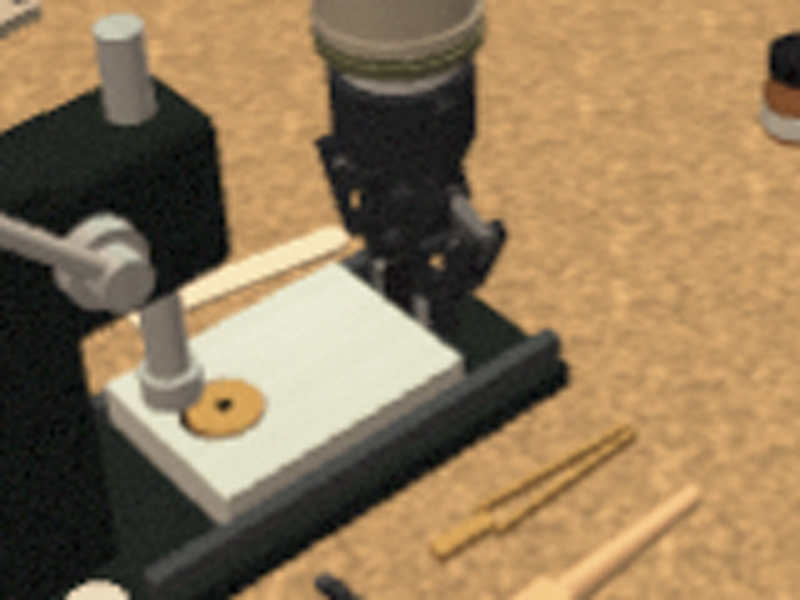

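View pics/wrist9.png

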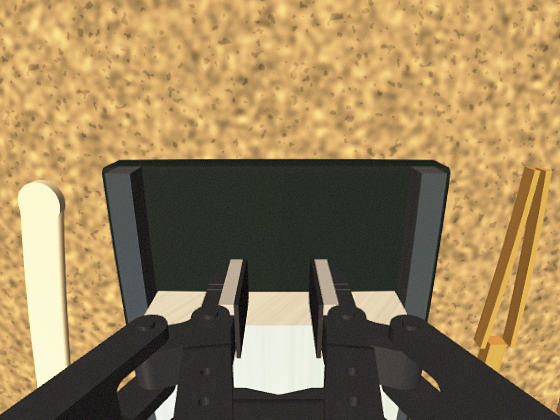

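```bash
python3 - <<'E'
from h import *
m=r.camera_model("wrist");d=np.array([.1305,.9914,0])
a=pix2world("wrist",(276,163),18,m);b=pix2world("wrist",(278,291),18.5,m);c=pix2world("wrist",(278,325),44,m)
print(a.round(1),b.round(1),c.round(1),(a-b)@d,(a-c)@d)
E
```

```text
[567.7  59.5  18. ] [5.607e+02 4.000e-01 1.850e+01] [5.607e+02 3.000e-01 4.400e+01] 59.52423267326686 59.637523720880445
```

Call:
arm_command:
  increments:
    - [0.003,0,0,0,0,0]
    - [0.006,0,0,0,0,0]
    - [0.009,0,0,0,0,0]
    - [0.012,0,0,0,0,0]
    - [0.015,0,0,0,0,0]
    - [0.018,0,0,0,0,0]
    - [0.02,0,0,0,0,0]
    - [0.022,0,0,0,0,0]
    - [0.0235,0,0,0,0,0]
    - [0.0245,0,0,0,0,0]

```text
time: 19.2
tool_pos: [558.3, -14.2, 97.9]
tcp_rot: [-90.0, -0.0, -97.5]
ft_force: [1.4, 4.6, 1.1]
finger_gap: 26.6
```

Creeping to the stop now; force should rise.

Call:
arm_command:
  increments:
    - [0.0004,0,0,0,0,0]
    - [0.0008,0,0,0,0,0]
    - [0.0012,0,0,0,0,0]
    - [0.0016,0,0,0,0,0]
    - [0.002,0,0,0,0,0]
    - [0.0024,0,0,0,0,0]
    - [0.0028,0,0,0,0,0]
    - [0.003,0,0,0,0,0]
    - [0.003,0,0,0,0,0]
    - [0.003,0,0,0,0,0]

```text
time: 20.45
tool_pos: [558.0, -16.5, 98.0]
tcp_rot: [-90.0, 0.1, -97.5]
ft_force: [1.3, 6.7, 1.1]
finger_gap: 26.5
```

Call:
arm_command:
  increments:
    - [0.0003,0,0,0,0,0]
    - [0.0006,0,0,0,0,0]
    - [0.0009,0,0,0,0,0]
    - [0.0012,0,0,0,0,0]
    - [0.0014,0,0,0,0,0]
    - [0.0016,0,0,0,0,0]
    - [0.0018,0,0,0,0,0]
    - [0.002,0,0,0,0,0]
    - [0.002,0,0,0,0,0]
    - [0.002,0,0,0,0,0]

```text
time: 21.7
tool_pos: [557.9, -16.7, 98.0]
tcp_rot: [-90.0, 0.2, -97.5]
ft_force: [2.6, 15.7, 1.9]
finger_gap: 26.4
```

```bash
python3 look.py 10;python3 - <<'E'
from h import *
print(r.sense()["wrist_torque"])
E
```

```text
21.7 [557.9 -16.7  98. ] [-90.    0.2 -97.5] [ 2.6 15.7  1.9] 26.4 72.6
top pocket [330.9 236.8] 0.95 [ 537.8 -145.9   38. ]
[ 2.56249781 -0.40936856 -0.05105154]
```

View pics/wrist10.png

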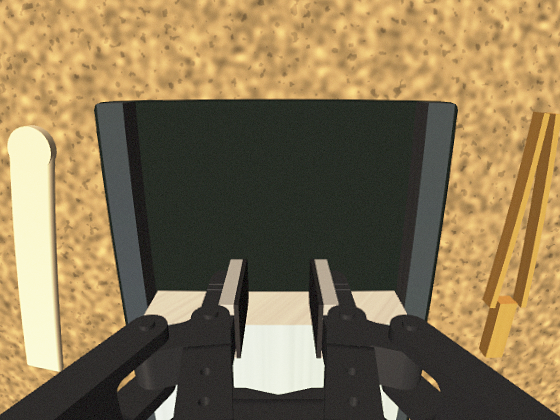

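View pics/scene10.png

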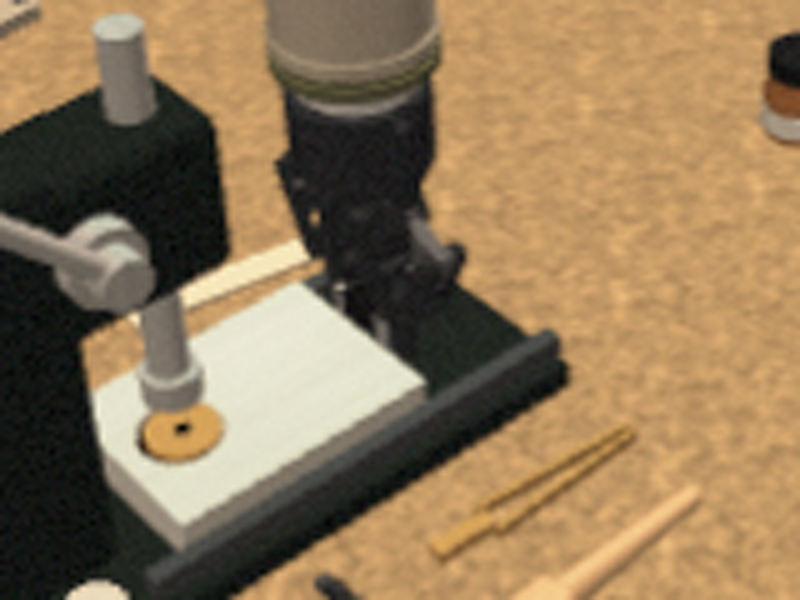

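Call:
arm_command:
  increments:
    - [0.0004,0,0,0,0,0]
    - [0.0008,0,0,0,0,0]
    - [0.0012,0,0,0,0,0]
    - [0.0015,0,0,0,0,0]
    - [0.0015,0,0,0,0,0]
    - [0.0015,0,0,0,0,0]
    - [0.0015,0,0,0,0,0]
    - [0.0015,0,0,0,0,0]
    - [0.0015,0,0,0,0,0]
    - [0.0015,0,0,0,0,0]

```text
time: 23.3
tool_pos: [557.9, -16.9, 98.0]
tcp_rot: [-90.0, 0.3, -97.5]
ft_force: [3.5, 23.2, 1.0]
finger_gap: 26.7
```

```bash
python3 - <<'E'
from h import *
m=r.camera_model("wrist");d=np.array([.1305,.9914,0])
a=pix2world("wrist",(276,102),18,m);b=pix2world("wrist",(278,291),18.5,m)
print((a-b)@d)
E
```

```text
83.8312516446472
```

Call:
arm_command:
  increments:
    - [-0.004,0,0,0,0,0]
    - [-0.012,0,0,0,0,0]
    - [-0.03,0,0,0,0,0]
    - [-0.06,-0.01,0,0,0,0]
    - [-0.09,-0.04,0,0,0,0]
    - [-0.11,-0.08,0,0,0,0]
    - [-0.12,-0.12,0,0,0,0]
    - [-0.12,-0.16,0,0,0,0]
    - [-0.12,-0.18,0,0,0,0]
    - [-0.12,-0.18,0,0,0,0]

```text
time: 24.55
tool_pos: [573.8, 98.7, 279.1]
tcp_rot: [-89.8, 0.0, -97.5]
ft_force: [0.2, 0.8, -0.2]
finger_gap: 26.6
```

```bash
python3 look.py 11; python3 - <<'E'
from h import *
im=r.snapshot("top");cv2.imwrite("pics/topz11.png",cv2.resize(im[150:300,230:430,::-1],None,fx=4,fy=4,interpolation=cv2.INTER_CUBIC))
E
```

```text
24.55 [573.8  98.7 279.1] [-89.8   0.  -97.5] [ 0.2  0.8 -0.2] 26.6 72.6
wrist pocket [276.  395.1] 0.67 [ 541.5 -138.1   38. ]
wrist disc [276.7 394.4] 0.68 [ 543.2 -131.1   44. ]
top pocket [331.4 234.7] 0.84 [ 544.1 -147.3   38. ]
```

View pics/wrist11.png

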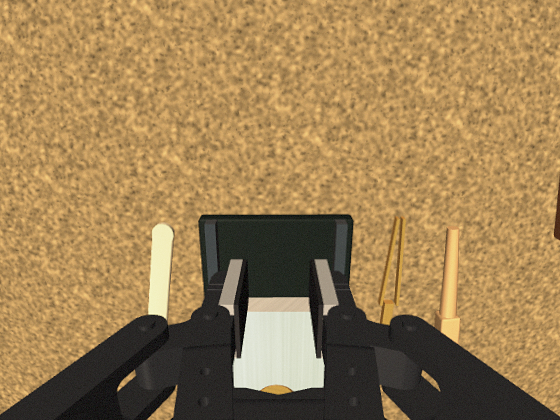

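View pics/scene11.png

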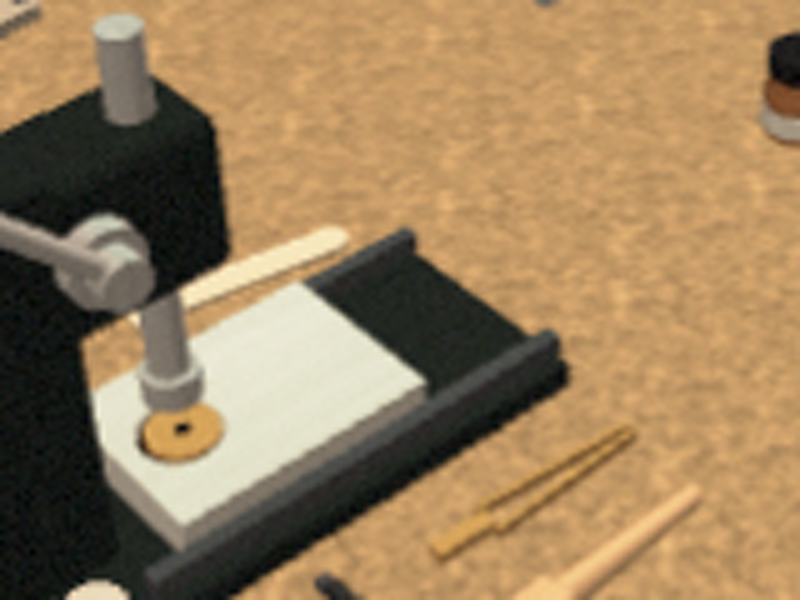

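View pics/topz11.png

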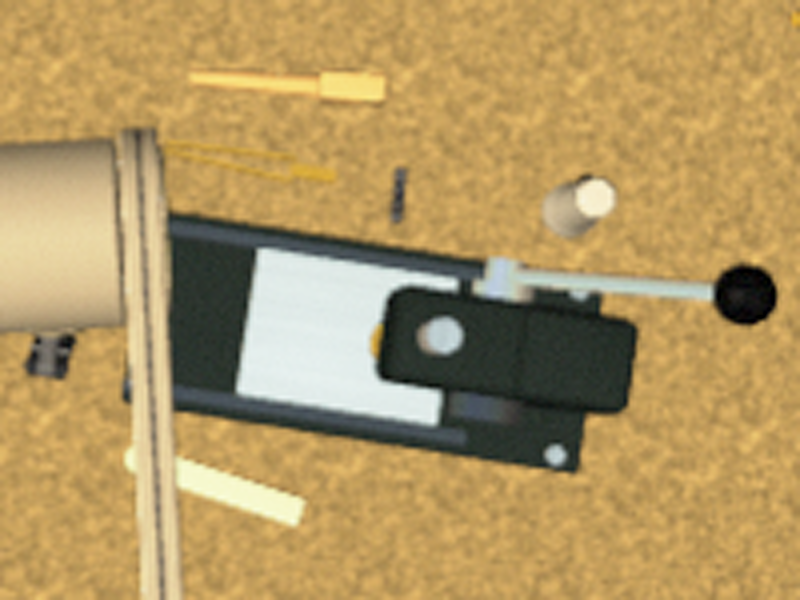

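```bash
python3 - <<'E'
from h import *
m=r.camera_model("wrist");d=np.array([.1305,.9914,0])
print((pix2world("wrist",(276,217),18,m)-pix2world("wrist",(278,297),18.5,m))@d, r.sense()["time"])
r.hand_in()
E
```

```text
86.44250671655459 24.95
the job is handed in; nothing more can be done
```

The disc is seated in the recess, and the carriage is pushed in to its stop under the ram. I handed the job in at about 25 s of the 51 s allowed.

- **Seating the disc:** I pushed it with two fingertips held about 26 mm apart. After the first push it sat tilted, its rear edge still on the rim. A second push about 4 mm further seated it: the wrist picture then showed a full circle of about 40 mm at the height of the plate top.
- **Pushing the carriage:** I pushed it by its front end face. At the end the tip stopped moving and the force rose from about 4 N to 23 N, which I took as the stop.
- **Checks after withdrawing:**
  - The carriage front measured 84 to 86 mm from the end of the bed, against 85 mm expected at full travel.
  - The scene picture shows the disc in the recess at the ram, partly hidden by the ram nose.
  - The folder, tweezers, feed, mandrel, torch and jar look unmoved. The jar was checked in the scene picture only.
  - The hand is about 180 mm up and clear, with the force near zero.
- **Disagreements:** the top camera's network was off by several mm for the pocket and disc, and once wildly wrong. I relied on the wrist camera and the outlines I fitted instead.

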